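# Lock the second spring stop into the easel's slotted channel

## Task

The picture clipped to the sloping easel board has a stop under only one of its bottom corners. Fit the loose spring stop into the slotted channel under the other bottom corner, as far in from that corner as the fitted one is from its own: feel its long head through the slot, press it down against its spring, turn it a quarter turn clockwise under the lips and let it rise, rocking it gently until the grooves of the head drop over the edges of the lips and it sits locked across the channel like the other one. Then let go of it; do not force it, and do not shift the picture or the things lying about.

Things in the scene. Friction and masses are not known exactly. Their poses are not given: they have to be found in the camera images.
- stop_mid (a point): The loose spring stop, a quarter-turn channel fastener, standing upright on its steel head on the bench; 66 mm tall, about 0.13 kg. This point is on its axis, 33 mm above its underside. z: its axis, from head to wing; y: along the wing. Seated, this point is 20.5 mm out from the channel's face; with the grooves not yet on the lips it cannot rise above 17.5 mm.
- wing (a point): Centre of the stop's black wing, which it is held by: a flat bar 12 mm thick (x), 44 mm long (y), 24 mm tall (z), 54 mm above the stop's underside. Its set screw was tightened by eye: the long head, hidden under the collar, lies along the wing only to within 15 degrees either way, firmly so. The head passes the slot within about 5 degrees of lengthwise and seats within about 5 of square.
- foot (a point): On the stop's axis at its underside; axes as the wing's. Head: 19 by 33 mm, 8 mm thick, two opposite corners cut back: in the channel it turns only clockwise (seen from the wing) and meets the walls about 10 degrees past the quarter turn; the wrong way it jams at about 40. Its upper face has two grooves parallel to its short side, 4.6 mm wide, 3 mm deep, 12 mm either side of the axis.
- collar (a joint): Slide of the stop's round grey collar (34 mm dia., 16 mm tall, rubber foot) up its shank, against a 500 N/m spring; 0 at rest with the foot 9 mm above the stop's underside, up to 0.0135 m. It takes 4 N to start, 6 N at 3.5 mm (seated), 8.5 N at 8.5 mm, 11 N at the end. It bears on the channel's face as the head is pressed in.
- channel: Slotted steel strut, 41 by 41 mm section, 360 mm long, capped ends, fixed along the lower edge of the easel board; slot open upwards. The slope leans back 30 degrees, facing away from the robot and upwards. Origin: middle of the slot's length and width, at the outer face. z: out of the slot, square to the slope; x: up the slope; y: along the slot. Inside 36 mm wide, 38.5 mm deep.
- lip_edges (a point): Middle of the slot at the level of the lips' inner edges, 7.5 mm below the outer face; axes as the channel's. The slot is 22 mm wide; each lip is bent inwards, its edge 2 mm thick (11 to 13 mm from the middle). The head's top must be pressed below this level (its underside 15.5 mm or more below the outer face) to turn. Seated, the edges lie in the grooves, the underside 12.5 mm below the face.
- spot (a point): Where the loose stop belongs: middle of the slot's width, at the outer face, 40 mm in from the picture's unsupported bottom corner (at the channel's -y end). Axes as the channel's. It moves along with the picture if that is slid.
- picture_mid (a point): Middle of the picture: a dark wooden frame 240 mm wide (y) and 190 mm high (x), its rim 14 mm above the face of board and channel, its lower edge 38 mm up the slope from the middle of the slot. Held by two clips on its upper edge; a sideways push of about 8 N would slide it.
- fitted_stop (a point): Middle of the stop already fitted under the picture's other bottom corner (at the channel's +y end), 160 mm along the channel from the empty place; same make as the loose one, locked, its wing across the channel.
- jar_mid (a point): Closed round paint jar, 56 mm dia., 70 mm tall, standing loose on the bench; centre. Bystander.
- tape_mid (a point): Roll of paper tape, 84 mm dia., 24 mm tall, lying flat; centre. Bystander.
- block_mid (a point): Cork sanding block, 100 by 45 by 32 mm, lying loose; centre. Bystander.
Things that resemble listed ones, but are neither listed nor needed, are in the scene too. Leave any pink look-alike of the part that bears stop_mid alone.

How it is judged:
On the way, in this order (a step that is already met when the one before it is completed fails the run):
1. the head of the stop is through the slot, lengthwise, at its place (z of stop_mid in the frame of channel between -0.005 and 0.0185 m and y of stop_mid in the frame of spot between -0.03 and 0.03 m and x of stop_mid in the frame of channel between -0.006 and 0.006 m and angle between the y axis of stop_mid and the y axis of channel, either way round below 0.6 rad), for 0.05 s.
2. the stop is turned a quarter turn with its head under the lips (z of stop_mid in the frame of channel between -0.005 and 0.0225 m and y of stop_mid in the frame of spot between -0.03 and 0.03 m and x of stop_mid in the frame of channel between -0.006 and 0.006 m and angle between the y axis of stop_mid and the x axis of channel, either way round below 0.5 rad), for 0.1 s.
At the end, for the whole second after the job is handed in: The stop is released and locked, lips in its grooves (middle 19 to 22.5 mm out from the face, within 4 mm of the slot's middle), wing across within 25 degrees, axis square to the slope within 6, within 20 mm along the channel of the spot; picture moved under 10 mm, bystanders under 30 mm (z of stop_mid in the frame of channel between 0.019 and 0.0225 m and x of stop_mid in the frame of channel between -0.004 and 0.004 m and y of stop_mid in the frame of spot between -0.02 and 0.02 m and angle between the y axis of stop_mid and the x axis of channel, either way round below 0.44 rad and angle between the z axis of stop_mid and the z axis of channel, either way round below 0.1 rad and distance of spot from where it was at the start of the episode below 0.01 m and distance of each of jar_mid, tape_mid, block_mid from where it was at the start of the episode below 0.03 m); the robot touches nothing.
It fails at once if the picture is slid along the board (distance of spot from where it was at the start of the episode above 0.01 m).
It fails at once if jar, tape or block is pushed away (distance of any of jar_mid, tape_mid, block_mid from where it was at the start of the episode above 0.03 m).
It fails at once if the stop is forced against the channel with over 80 N (contact force between stud and channel above 80 N).
It also fails if it takes over 72 s, if anything falls off the work surface, if the arm or the gripper's body presses on something with over 40 N, if the wrist force passes 120 N, or if a joint passes its speed limit or range.

## Robot

A 6-joint arm with a two-finger parallel gripper is mounted at the origin on the work surface. World frame = base frame: x ahead of the robot, y to its left, z up, the work surface at z = 0. Lengths are in m, angles in rad, forces in N, time in s.
With the tool pointing down it reaches from about 0.425 to 0.95 m from the base axis. Payload 14.7 kg.
Tool frame: the origin (TCP) lies midway between the tips of the shut fingers; the grasp point (between the pads) lies 19 mm behind it; z points along the fingers, y is the line along which they close (so a half turn about z gives the same grasp; the last joint's range is limited). The gripper opens to 85 mm and grips with 20 to 120 N. Pads are 22 mm wide; open, the fingers measure 114 mm over their backs; the gripper's body (76 mm by 85 mm) begins 54 mm behind the grasp point. The pads swing forward as they close: fully open they stand 13 mm farther back than shut.
Start: joints at [1.239, 0.48, 1.596, -0, 1.065, -0.047], TCP at [0.183, 0.624, 0.231] pointing down, gripper open.
Joint ranges: [-2.75, 2.75], [-0.82, 2.05], [0.23, 2.67], [-1.56, 4.7], [0.09, 2.69], [-2.92, 2.92]. Speed limits (rad/s): [1.89, 1.89, 2.39, 3.01, 3.01, 3.01].

## Interface

Orientations are given as [roll, pitch, yaw] about the fixed x, y, z axes, in that order (R = Rz(yaw) Ry(pitch) Rx(roll)).
In Python, from cell import r, vision gives the robot as it stands.
- The arm moves only by the tool jog_arm, never from a script. Its argument "increments" is a list of rows, each a list of 7 numbers: the shift along the tool's x, y, z as a fraction of full scale, then the turn, a rotation vector about the tool's x, y, z as a fraction of full scale, then the finger opening in mm, from 0 to 85.4. A call has exactly 10 rows; each row shifts and turns the commanded pose from where the row before left it, along the tool's axes as they then stand; what a row does not reach is not made up. Full scale, the value 1, is 0.075 m for a shift and 60 degrees for a turn. A row lasts 1/10 s, in which the tool goes at most 50 mm and 8.59 degrees, less where a joint would pass 70% of its speed; a pose out of reach is approached as far as the arm can. A call with a number of a shift or a turn outside -1 to 1 is refused whole. A call with a gripper value outside its range is refused whole. The fingers move at their own pace and stop on an object; "force" is the grip in N (left out, the last holds). Time passes only in rows, so rows that do not move let the fingers close, or fill a call up. It gives the time, the measured TCP pose, the force, the opening and the grip force at its end, in the units of the state.
- r.get_state(): the state, without advancing time (a new reading comes with each control period).
- vision.capture(name): name is "scene" or "top" or "wrist"; returns (picture, depth): 420x560x3 uint8, red, green, blue; 420x560 float32, m along the optical axis (not along the pixel's ray), 0 where there is no reading.
- vision.calibration(name): a dict with "K" (3x3 intrinsics, pixels), "rvec" (rotation vector, rad) and "tvec" (3), from world to camera coordinates, as OpenCV has them; the wrist camera has in their place "hand_eye" (4x4, takes a point from camera to tool coordinates, whose origin is the TCP and whose axes are the flange's). Camera axes: x right, y down, z forward; pixel columns grow to the right and rows downward; lengths in m; the calibration is good to about 2 mm. A picture is of the moment at which its call begins: read the wrist's pose just before it. calibration takes no time and is no camera call.
- r.close_job(): hands the job in; it is judged then, once.
The state is a dict: "clock": time; "joint_positions": joint angles; "joint_velocities": joint speeds; "joint_torque": joint torques, N m; "tcp_pos": TCP position; "tcp_rot": TCP orientation; "wrist_force": force on the tool from outside, world axes, zero at the start; "wrist_torque": the same for the moment, N m; "finger_gap": finger opening in m; "grip_force": force on a finger pad.
Only numpy, scipy, OpenCV 4.12 (cv2) and the standard library are available. Lean on these libraries where they do the work, as an engineer would, in place of code of your own. Each camera call takes 0.05 s, during which the arm holds its last target. There are 200 camera calls.

## Working session

There is one attempt and no reset: what is moved stays moved. The work goes in short steps, Python scripts to look and compute and a tool call to move; the robot and the scene stay as the last step left them, time stands still between calls to the robot, and variables do not carry over. Pictures are saved under pics/ and viewed, at most 10 in all, crops included, and the job is handed in when it is done.

Besides the shell and the picture viewer there is one more tool, called after "Request:" as name(argument=value, ...), one argument or row to a line, values as JSON. jog_arm: Moves the arm, as the interface text tells. Its arguments: {"type":"object","properties":{"increments":{"type":"array"},"force":{"type":"number"}},"required":["increments"]}

```bash
ls; mkdir -p pics
cat > h.py <<'E'
import numpy as np, cv2, json
from scipy.spatial.transform import Rotation as R
from cell import r, vision
def cam(name, st=None):
    c=vision.calibration(name); K=np.array(c["K"])
    if "rvec" in c:
        Rm=cv2.Rodrigues(np.array(c["rvec"],float))[0]; t=np.array(c["tvec"],float).ravel()
        return K,Rm.T,-Rm.T@t     # cam->world
    H=np.array(c["hand_eye"]); Rt=R.from_euler('xyz',st["tcp_rot"]).as_matrix()
    return K,Rt@H[:3,:3],Rt@H[:3,3]+np.array(st["tcp_pos"])
def look(name):
    st=r.get_state(); im,d=vision.capture(name); K,Rw,o=cam(name,st)
    np.savez(f'last_{name}.npz',im=im,d=d,K=K,Rw=Rw,o=o); return im,d,K,Rw,o
def cloud(d,K,Rw,o):
    v,u=np.mgrid[:d.shape[0],:d.shape[1]]
    P=np.stack([(u-K[0,2])/K[0,0]*d,(v-K[1,2])/K[1,1]*d,d],-1)
    return P@Rw.T+o
def ray(u,v,K,Rw,o,n,p0):
    w=Rw@np.array([(u-K[0,2])/K[0,0],(v-K[1,2])/K[1,1],1.]); n=np.array(n,float)
    return o+w*(n@(np.array(p0)-o))/(n@w)
E
python3 - <<'E'
from h import *
for n in("scene","top"):
    im,d,K,Rw,o=look(n); cv2.imwrite(f'pics/{n}0.png',im[...,::-1]); print(n,K[0,0],o.round(3),Rw[:,2].round(3))
print(r.get_state())
E
```

```text
pics
scene 387.234391570194 [1.235 0.057 0.689] [-0.77  -0.013 -0.637]
top 480.2376943513733 [0.457 0.039 1.249] [ 0.088  0.006 -0.996]
{'clock': 0.1, 'joint_positions': array([ 1.23938392e+00,  4.80759050e-01,  1.59679737e+00,  8.01465888e-06,
        1.06509969e+00, -4.65800602e-02]), 'joint_velocities': array([-0.00133658, -0.00173474, -0.00203803,  0.0014906 , -0.0011204 ,
        0.00067921]), 'joint_torque': array([ 6.38529782e-04, -9.52247572e+01, -4.31035388e+01, -1.68772458e-04,
        5.21372844e-03, -1.99755493e-05]), 'tcp_pos': array([0.18249534, 0.62347999, 0.23074813]), 'tcp_rot': array([-3.14053068e+00, -5.65177839e-05,  2.85675639e+00]), 'wrist_force': array([-0.28996653, -0.04097462,  0.74512764]), 'wrist_torque': array([-0.00423186,  0.00863866,  0.02139736]), 'grip_force': 0.0, 'finger_gap': 0.08526868929910793}
```

View pics/scene0.png

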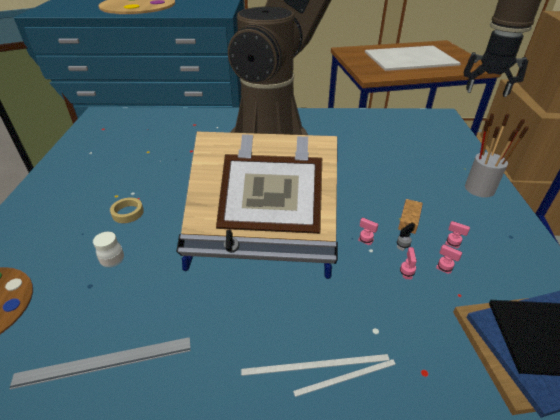

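View pics/top0.png

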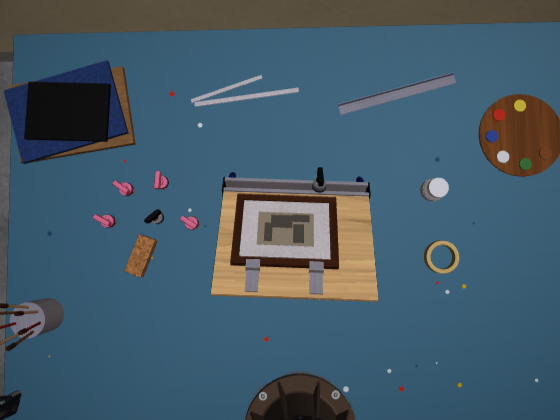

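Scene: the fitted stop is at (230,240) with the channel along row ~245, and the empty end is on the right near (310,245). Candidates for the loose stop: the black-winged one at scene (405,232) / top (153,217). The others, at top (123,187), (160,181), (105,220) and (190,222), are pink. Only the black one fits the description (black wing, grey collar), so I'll measure that one.

```bash
cat > m1.py <<'E'
from h import *
for n,(u0,u1,v0,v1) in {"top":(135,175,200,235),"scene":(385,430,215,255)}.items():
    z=np.load(f'last_{n}.npz'); im=z['im'].astype(int); P=cloud(z['d'],z['K'],z['Rw'],z['o'])
    sub=np.zeros(im.shape[:2],bool); sub[v0:v1,u0:u1]=1
    m=sub&(im.max(-1)<45)&(P[...,2]>.035)&(P[...,2]<.08); Q=P[m]
    print(n,m.sum(),Q.mean(0).round(4),Q.min(0).round(4),Q.max(0).round(4))
    c=Q[Q[:,2]>.058] if (Q[:,2]>.058).sum()>8 else Q
    if n=="top":
        rc=cv2.minAreaRect((c[:,:2]*1000).astype(np.float32)); print(rc)
    s=sub&(im.max(-1)-im.min(-1)<25)&(im.max(-1)>60)&(P[...,2]>.005); print('grey',s.sum(),P[s].mean(0).round(4))
# channel / picture from top
for n in("top","scene"):
    z=np.load(f'last_{n}.npz'); im=z['im'].astype(int); P=cloud(z['d'],z['K'],z['Rw'],z['o'])
    hsv=cv2.cvtColor(z['im'],cv2.COLOR_RGB2HSV).astype(int)
    wood=(hsv[...,0]>10)&(hsv[...,0]<25)&(hsv[...,1]>60)&(hsv[...,2]>120)&(abs(P[...,1])<.35)&(P[...,0]>.3)&(P[...,0]<.8)&(P[...,2]>.03)
    cc,lab,stt,_=cv2.connectedComponentsWithStats(wood.astype(np.uint8)); k=1+stt[1:,4].argmax()
    # keep large comps
    w=wood
    Q=P[w]; c0=np.median(Q,0); 
    for _ in range(3):
        A=np.c_[Q[:,:2],np.ones(len(Q))]; s=np.linalg.lstsq(A,Q[:,2],rcond=None)[0]; e=abs(A@s-Q[:,2]); Q=Q[e<.004]
    nn=np.array([-s[0],-s[1],1]);nn/=np.linalg.norm(nn)
    print(n,'board n',nn.round(4),'tilt',np.degrees(np.arccos(nn[2])).round(2),'d',(s[2]*nn[2]).round(4),Q.min(0).round(3),Q.max(0).round(3),len(Q))
    dist=P@nn-s[2]*nn[2]
    fr=(im.max(-1)<75)&(dist>.006)&(dist<.022)&(abs(P[...,1])<.3)&(P[...,0]>.35)&(P[...,0]<.8)&(z['d']>0)
    x=np.array([-nn[2],0,nn[0]]);x/=np.linalg.norm(x);y=np.cross(nn,x)
    cc,lab,stt,_=cv2.connectedComponentsWithStats(fr.astype(np.uint8)); k=1+stt[1:,4].argmax()
    F=P[lab==k]; rc=cv2.minAreaRect(np.c_[F@x,F@y].astype(np.float32)); print('frame',len(F),rc, F.mean(0).round(3))
    # channel edge profile
    g=(im.max(-1)-im.min(-1)<40)&(abs(dist)<.006)&(abs(P[...,1])<.3)&(P[...,0]>.55)&(P[...,0]<.8)&(z['d']>0)
    cc,lab,stt,_=cv2.connectedComponentsWithStats(g.astype(np.uint8))
    for k in range(1,cc):
        if stt[k,4]>60: Q=P[lab==k]; print('grey',stt[k],(Q@x).min().round(4),(Q@x).max().round(4),(Q@y).min().round(4),(Q@y).max().round(4),Q.mean(0).round(3))
E
python3 m1.py
```

```text
top 109 [0.5428 0.3547 0.0613] [0.5282 0.337  0.0417] [0.5583 0.3752 0.0706]
((543.815185546875, 355.6392822265625), (11.341404914855957, 43.685970306396484), 37.941741943359375)
grey 49 [0.5372 0.3523 0.0249]
scene 114 [0.5493 0.3521 0.0579] [0.5344 0.3354 0.0403] [0.5604 0.37   0.0672]
grey 135 [0.5497 0.3532 0.0228]
top board n [ 0.488  -0.04    0.8719] tilt 29.32 d 0.3555 [ 0.342 -0.176  0.076] [0.585 0.184 0.213] 2956
frame 1950 ((-0.3701010048389435, -0.041678667068481445), (0.23821057379245758, 0.1909315437078476), 87.38809967041016) [0.497 0.025 0.143]
grey [266 179  47   5  98] -0.5256 -0.511 -0.0857 0.029 [0.625 0.01  0.054]
grey [277 181  94  16 487] -0.5195 -0.472 -0.0585 0.1724 [ 0.6   -0.096  0.064]
grey [243 199  17  11  93] -0.4572 -0.4268 -0.1413 -0.1027 [0.564 0.109 0.103]
grey [258 200  28  10 115] -0.4536 -0.4271 -0.105 -0.04 [0.561 0.06  0.102]
scene board n [ 0.4998 -0.0286  0.8656] tilt 30.04 d 0.3566 [ 0.343 -0.182  0.068] [0.6   0.188 0.21 ] 6906
frame 750 ((-0.36874067783355713, -0.03570996969938278), (0.23309892416000366, 0.18556232750415802), 87.0627212524414) [0.544 0.087 0.116]
grey [ 177  233  161   28 1503] -0.5281 -0.4659 -0.1895 0.1775 [0.61  0.    0.059]
```

Run:
```python
from h import *
c=vision.calibration("wrist"); print(np.array(c["K"]).round(1)); print(np.array(c["hand_eye"]).round(4))
```

```text
[[311.7   0.  272.4]
 [  0.  311.7 210. ]
 [  0.    0.    1. ]]
[[-8.000e-04 -9.549e-01 -2.971e-01  7.570e-02]
 [ 1.000e+00 -7.000e-04 -3.000e-04 -4.000e-04]
 [ 1.000e-04 -2.971e-01  9.549e-01 -1.434e-01]
 [ 0.000e+00  0.000e+00  0.000e+00  1.000e+00]]
```

```bash
cat >> h.py <<'E'
def plan(p,Rt,n=10,p0=None,R0=None):
    """rows in fractions of full scale from pose (p0,R0) to (p,Rt), straight + constant turn"""
    st=r.get_state()
    if p0 is None: p0=np.array(st["tcp_pos"])
    if R0 is None: R0=R.from_euler('xyz',st["tcp_rot"]).as_matrix()
    w=R.from_matrix(R0.T@Rt).as_rotvec(); 
    print('dist mm',np.linalg.norm(p-p0)*1e3,'turn',np.degrees(np.linalg.norm(w)))
    for i in range(n):
        Ri=R0@R.from_rotvec(w*(i+.0)/n).as_matrix(); d=Ri.T@((np.array(p)-p0)/n)/.075
        print([*(d.round(3).tolist()),*((w/n)/np.radians(60)).round(4).tolist()])
def tool(yaw,tilt=0):
    return R.from_euler('xyz',[np.pi,0,yaw]).as_matrix()@R.from_euler('y',tilt,degrees=True).as_matrix()
E
python3 - <<'E'
from h import *
H=np.array(vision.calibration("wrist")["hand_eye"])
s=np.array([.545,.354,.012]); az=np.radians(70)
for D in(.2,.22):
    Rt=tool(az,-31); c=s+D*np.array([np.cos(.733)*np.cos(az),np.cos(.733)*np.sin(az),np.sin(.733)])
    p=c-Rt@H[:3,3]; print(D,p.round(3),(Rt@H[:3,2]).round(2),(s-c).round(3)/D, Rt[:,2].round(2))
plan(p,Rt,10)
E
```

```text
0.2 [0.549 0.363 0.062] [-0.26 -0.7  -0.67] [-0.255 -0.7   -0.67 ] [-0.18 -0.48 -0.86]
0.22 [0.554 0.377 0.075] [-0.26 -0.7  -0.67] [-0.25454545 -0.7        -0.66818182] [-0.18 -0.48 -0.86]
dist mm 471.9892756895484 turn 97.51344587144185
[-0.568, -0.176, 0.207, 0.0421, -0.0394, 0.152]
[-0.578, -0.075, 0.237, 0.0421, -0.0394, 0.152]
[-0.572, 0.028, 0.262, 0.0421, -0.0394, 0.152]
[-0.548, 0.129, 0.281, 0.0421, -0.0394, 0.152]
[-0.508, 0.226, 0.295, 0.0421, -0.0394, 0.152]
[-0.452, 0.316, 0.303, 0.0421, -0.0394, 0.152]
[-0.383, 0.396, 0.305, 0.0421, -0.0394, 0.152]
[-0.302, 0.464, 0.3, 0.0421, -0.0394, 0.152]
[-0.211, 0.518, 0.289, 0.0421, -0.0394, 0.152]
[-0.114, 0.556, 0.272, 0.0421, -0.0394, 0.152]
```

Run:
```python
from h import *
H=np.array(vision.calibration("wrist")["hand_eye"])
s=np.array([.545,.354,.012]); az=np.radians(70); D=.25
Rt=tool(az,-31); c=s+D*np.array([np.cos(.733)*np.cos(az),np.cos(.733)*np.sin(az),np.sin(.733)])
p=c-Rt@H[:3,3]; print(p.round(3))
A=np.array([.27,.44,.30]); RA=tool(2.0)
plan(A,RA,10); plan(p,Rt,10,A,RA)
```

```text
[0.561 0.398 0.095]
dist mm 214.75053550403794 turn 49.08856260686342
[-0.181, -0.202, -0.092, -0.0001, 0.0, 0.0818]
[-0.197, -0.186, -0.092, -0.0001, 0.0, 0.0818]
[-0.213, -0.168, -0.092, -0.0001, 0.0, 0.0818]
[-0.226, -0.149, -0.092, -0.0001, 0.0, 0.0818]
[-0.238, -0.13, -0.092, -0.0001, 0.0, 0.0818]
[-0.248, -0.109, -0.092, -0.0001, 0.0, 0.0818]
[-0.257, -0.087, -0.092, -0.0001, 0.0, 0.0818]
[-0.263, -0.065, -0.092, -0.0001, 0.0, 0.0818]
[-0.268, -0.042, -0.092, -0.0001, 0.0, 0.0818]
[-0.27, -0.019, -0.092, -0.0001, 0.0, 0.0818]
dist mm 358.62504159931996 turn 53.85324927960789
[-0.213, 0.33, 0.273, 0.0201, -0.049, 0.0725]
[-0.173, 0.351, 0.276, 0.0201, -0.049, 0.0725]
[-0.131, 0.368, 0.276, 0.0201, -0.049, 0.0725]
[-0.089, 0.382, 0.274, 0.0201, -0.049, 0.0725]
[-0.045, 0.393, 0.269, 0.0201, -0.049, 0.0725]
[-0.002, 0.4, 0.262, 0.0201, -0.049, 0.0725]
[0.042, 0.404, 0.252, 0.0201, -0.049, 0.0725]
[0.086, 0.404, 0.24, 0.0201, -0.049, 0.0725]
[0.128, 0.401, 0.226, 0.0201, -0.049, 0.0725]
[0.17, 0.394, 0.21, 0.0201, -0.049, 0.0725]
```

Request:
jog_arm(
  increments=[
    [-0.18,-0.2,-0.09,0,0,0.08,60],
    [-0.2,-0.19,-0.09,0,0,0.08,60],
    [-0.21,-0.17,-0.09,0,0,0.08,60],
    [-0.23,-0.15,-0.09,0,0,0.08,60],
    [-0.24,-0.13,-0.09,0,0,0.08,60],
    [-0.25,-0.11,-0.09,0,0,0.08,60],
    [-0.26,-0.09,-0.09,0,0,0.08,60],
    [-0.26,-0.06,-0.09,0,0,0.08,60],
    [-0.27,-0.04,-0.09,0,0,0.08,60],
    [-0.27,-0.02,-0.09,0,0,0.08,60],
  ],
)

```text
clock: 1.1
tcp_pos: [0.2723, 0.4395, 0.2988]
tcp_rot: [-3.141, 0.0, 2.016]
wrist_force: [0.5, 0.4, 0.8]
finger_gap: 0.0601
grip_force: 0.0
```

Request:
jog_arm(
  increments=[
    [-0.21,0.33,0.27,0.02,-0.05,0.072,60],
    [-0.17,0.35,0.27,0.02,-0.05,0.072,60],
    [-0.13,0.37,0.27,0.02,-0.05,0.072,60],
    [-0.09,0.38,0.27,0.02,-0.05,0.072,60],
    [-0.05,0.39,0.27,0.02,-0.05,0.072,60],
    [0,0.4,0.26,0.02,-0.05,0.072,60],
    [0.04,0.4,0.25,0.02,-0.05,0.072,60],
    [0.09,0.4,0.24,0.02,-0.05,0.072,60],
    [0.13,0.4,0.23,0.02,-0.05,0.072,60],
    [0.17,0.39,0.21,0.02,-0.05,0.072,60],
  ],
)

```text
clock: 2.1
tcp_pos: [0.5641, 0.4042, 0.0946]
tcp_rot: [3.137, 0.553, 1.241]
wrist_force: [0.2, 0.7, -0.2]
finger_gap: 0.0601
grip_force: 0.0
```

Run:
```python
from h import *
im,d,K,Rw,o=look("wrist"); st=r.get_state(); print(st["clock"],st["tcp_pos"].round(4),st["tcp_rot"].round(3),st["finger_gap"],st["joint_positions"].round(2),st["wrist_force"].round(2))
c=cam_uv=(Rw.T@(np.array([.545,.354,.02])-o)); u,v=(K@c/c[2])[:2]; print(u,v,c[2])
u,v=int(u),int(v); x0,y0=max(0,u-90),max(0,v-75)
cr=cv2.resize(im[y0:y0+150,x0:x0+180],None,fx=4,fy=4,interpolation=cv2.INTER_CUBIC); cv2.imwrite('pics/w1.png',cr[...,::-1]); print(x0,y0)
```

```text
2.15 [0.5667 0.4016 0.088 ] [3.137 0.561 1.234] 0.060297506923679425 [ 0.72  0.97  1.12 -0.27  1.54  1.13] [-2.72 -7.18 -1.91]
269.4917314870621 220.25551708405442 0.24841829911232693
179 145
```

View pics/w1.png

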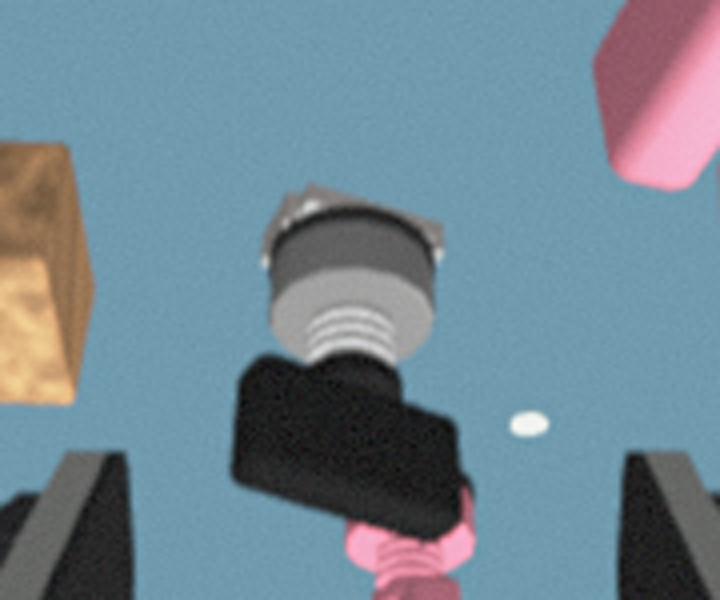

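The crop shows the black-winged stop (wing around (350,450)) with a grey collar and spring, so it's the right one. The near edge of its steel head shows above the collar, from about (310,185) to (443,225), nearly parallel to the wing. Next I'll measure both edges.

```bash
cat > m2.py <<'E'
from h import *
z=np.load('last_wrist.npz'); im=z['im']; K,Rw,o=z['K'],z['Rw'],z['o']
hsv=cv2.cvtColor(im,cv2.COLOR_RGB2HSV).astype(int); P=cloud(z['d'],K,Rw,o)
sub=np.zeros(im.shape[:2],bool); sub[183:245,235:300]=1
grey=sub&(hsv[...,1]<75)
top=[]
for u in range(240,300):
    vs=np.where(grey[:,u])[0]
    if len(vs): top.append((u,vs.min(),*ray(u,vs.min()-.5,K,Rw,o,[0,0,1],[0,0,0])[:2].round(4)*1000, P[vs.min()+1,u,2].round(4)))
for t in top: print(*[round(float(x),1) if i<4 else x for i,x in enumerate(t)])
blk=np.zeros_like(sub); blk[225:290,225:310]=1
m=blk&(im.max(-1)<60)&(P[...,2]>.061)&(P[...,2]<.071); Q=P[m]; print('wing top',m.sum(),Q.mean(0).round(4),cv2.minAreaRect((Q[:,:2]*1000).astype(np.float32)))
E
python3 m2.py
```

```text
240.0 239.0 500.8 313.8 0.0485
241.0 238.0 502.3 315.0 0.0482
242.0 237.0 503.9 316.2 0.0478
243.0 235.0 506.0 318.8 0.0474
244.0 204.0 523.9 359.0 0.0004
245.0 201.0 526.1 362.2 0.0014
246.0 200.0 527.4 363.0 0.0021
247.0 198.0 529.1 365.0 0.002
248.0 196.0 530.8 366.9 0.0015
249.0 194.0 532.5 368.9 0.0017
250.0 193.0 533.7 369.7 0.0019
251.0 192.0 534.9 370.5 0.0009
252.0 193.0 535.2 369.2 0.0033
253.0 193.0 536.0 368.9 0.0013
254.0 192.0 537.2 369.7 0.0006
255.0 191.0 538.3 370.5 0.0016
256.0 190.0 539.5 371.3 0.0016
257.0 190.0 540.3 371.1 0.0021
258.0 191.0 540.6 369.7 0.0027
259.0 191.0 541.4 369.5 0.0017
260.0 191.0 542.1 369.2 0.0022
261.0 192.0 542.5 367.9 0.0029
262.0 192.0 543.3 367.6 0.0028
263.0 192.0 544.0 367.3 0.0023
264.0 193.0 544.4 366.0 0.0021
265.0 193.0 545.2 365.7 0.0021
266.0 193.0 545.9 365.4 0.0028
267.0 193.0 546.7 365.2 0.0021
268.0 194.0 547.1 363.8 0.0033
269.0 194.0 547.9 363.5 0.0021
270.0 194.0 548.6 363.3 0.0018
271.0 195.0 549.0 361.9 0.01
272.0 195.0 549.8 361.6 0.0099
273.0 195.0 550.6 361.4 0.0092
274.0 196.0 551.0 360.0 0.0104
275.0 196.0 551.7 359.7 0.0106
276.0 196.0 552.5 359.4 0.0094
277.0 196.0 553.3 359.2 0.0018
278.0 197.0 553.7 357.8 0.0095
279.0 197.0 554.5 357.5 0.0024
280.0 197.0 555.3 357.2 0.0024
281.0 198.0 555.7 355.8 0.0027
282.0 198.0 556.4 355.6 0.0013
283.0 198.0 557.2 355.3 0.0018
284.0 199.0 557.7 353.9 0.0026
285.0 199.0 558.4 353.6 0.0024
286.0 199.0 559.2 353.3 0.0025
287.0 200.0 559.7 351.9 0.0028
288.0 200.0 560.4 351.6 0.0019
289.0 200.0 561.2 351.3 0.0016
290.0 205.0 560.3 345.1 0.001
wing top 768 [0.544  0.3599 0.065 ] ((543.454345703125, 357.87982177734375), (10.799633026123047, 42.20346450805664), 38.34653854370117)
```

Head long side is at ~137.5° and the wing at ~128.2°, so the head sits about 9° anticlockwise of the wing. The centre is (0.5435, 0.356), and the top view, wrist view and head edges all agree. Now to move over it.

Run:
```python
from h import *
plan(np.array([.5435,.356,.125]),tool(np.radians(128.2)),10)
```

```text
dist mm 63.084811850276786 turn 65.11457016016801
[-0.083, -0.009, -0.006, -0.0264, 0.0492, -0.0931]
[-0.082, -0.017, -0.01, -0.0264, 0.0492, -0.0931]
[-0.079, -0.024, -0.015, -0.0264, 0.0492, -0.0931]
[-0.075, -0.031, -0.02, -0.0264, 0.0492, -0.0931]
[-0.071, -0.038, -0.025, -0.0264, 0.0492, -0.0931]
[-0.065, -0.044, -0.029, -0.0264, 0.0492, -0.0931]
[-0.059, -0.049, -0.034, -0.0264, 0.0492, -0.0931]
[-0.052, -0.054, -0.038, -0.0264, 0.0492, -0.0931]
[-0.045, -0.057, -0.042, -0.0264, 0.0492, -0.0931]
[-0.037, -0.06, -0.046, -0.0264, 0.0492, -0.0931]
```

Request:
jog_arm(
  increments=[
    [-0.083,-0.009,-0.02,-0.0264,0.0492,-0.0931,48],
    [-0.082,-0.017,-0.02,-0.0264,0.0492,-0.0931,48],
    [-0.079,-0.024,-0.02,-0.0264,0.0492,-0.0931,48],
    [-0.075,-0.031,-0.02,-0.0264,0.0492,-0.0931,48],
    [-0.071,-0.038,-0.025,-0.0264,0.0492,-0.0931,48],
    [-0.065,-0.044,-0.029,-0.0264,0.0492,-0.0931,48],
    [-0.059,-0.049,-0.034,-0.0264,0.0492,-0.0931,48],
    [-0.052,-0.054,-0.038,-0.0264,0.0492,-0.0931,48],
    [-0.045,-0.057,-0.042,-0.0264,0.0492,-0.0931,48],
    [-0.037,-0.06,-0.046,-0.0264,0.0492,-0.0931,48],
  ],
)

```text
clock: 3.15
tcp_pos: [0.5403, 0.3592, 0.1343]
tcp_rot: [3.132, -0.008, 2.251]
wrist_force: [-0.2, 0.5, 0.1]
finger_gap: 0.0477
grip_force: 0.0
```

Run:
```python
from h import *
im,d,K,Rw,o=look("wrist"); st=r.get_state(); print(st["clock"],st["tcp_pos"].round(4),st["tcp_rot"].round(4),np.degrees(st["tcp_rot"][2]))
P=cloud(d,K,Rw,o); m=(im.max(-1)<60)&(P[...,2]>.060)&(P[...,2]<.072)&(np.hypot(P[...,0]-.5435,P[...,1]-.356)<.035)
cc,lab,s,_=cv2.connectedComponentsWithStats(m.astype(np.uint8)); k=1+s[1:,4].argmax(); Q=P[lab==k]
print(s[k],Q.mean(0).round(4),cv2.minAreaRect((Q[:,:2]*1000).astype(np.float32)))
ys,xs=np.where(lab==k); rc=cv2.minAreaRect(np.c_[xs,ys].astype(np.float32)); print(rc,ray(*rc[0],K,Rw,o,[0,0,1],[0,0,.066]))
plan(np.array([.5435,.356,.039]),tool(np.radians(128.2)),5)
```

```text
3.2 [0.5404 0.3577 0.1348] [ 3.1303 -0.0112  2.2597] 129.47187690773325
[264 198  16  57 806] [0.541  0.3581 0.0662] ((542.1734619140625, 356.543701171875), (10.92860221862793, 42.28937911987305), 38.57586669921875)
((271.5, 226.0), (56.0, 15.0), 90.0) [0.5413224  0.35757271 0.066     ]
dist mm 95.81801415636949 turn 1.5622992301262013
[-0.012, 0.001, 0.255, 0.0021, -0.0022, 0.0042]
[-0.011, 0.001, 0.255, 0.0021, -0.0022, 0.0042]
[-0.01, 0.002, 0.255, 0.0021, -0.0022, 0.0042]
[-0.01, 0.003, 0.255, 0.0021, -0.0022, 0.0042]
[-0.009, 0.003, 0.255, 0.0021, -0.0022, 0.0042]
```

Request:
jog_arm(
  increments=[
    [-0.005,0.002,0.255,0.002,-0.002,0.002,48],
    [-0.005,0.002,0.255,0.002,-0.002,0.002,48],
    [-0.005,0.002,0.255,0.002,-0.002,0.002,48],
    [-0.005,0.002,0.255,0.002,-0.002,0.002,48],
    [-0.005,0.002,0.255,0.002,-0.002,0.002,48],
    [0,0,0,0,0,0,48],
    [0,0,0,0,0,0,5],
    [0,0,0,0,0,0,5],
    [0,0,0,0,0,0,5],
    [0,0,0,0,0,0,5],
  ],
  force=60,
)

```text
clock: 4.2
tcp_pos: [0.5431, 0.3591, 0.0393]
tcp_rot: [-3.141, 0.004, 2.236]
wrist_force: [0.3, 0.7, 2.3]
finger_gap: 0.0112
grip_force: 63.2
```

```bash
cat >> h.py <<'E'
def chan(psi=-3.37,tilt=30.):
    p,t=np.radians([psi,tilt]); s,c=np.sin(t),np.cos(t)
    return np.array([[-c*np.cos(p),-c*np.sin(p),s],[np.sin(p),-np.cos(p),0],[s*np.cos(p),s*np.sin(p),c]]).T  # columns x,y,z
def toolch(C,a):
    """tool orientation: z=-z_ch, x = -y_ch turned a degrees about z_ch"""
    z=-C[:,2]; x=R.from_rotvec(np.radians(a)*C[:,2]).apply(-C[:,1]); return np.c_[x,np.cross(z,x),z]
E
python3 - <<'E'
from h import *
st=r.get_state(); p0=np.array(st["tcp_pos"]); print(p0,st["tcp_rot"],st["joint_positions"].round(2))
C=chan(); spot=np.array([.617,.0995,.0614]); T=spot+.085*C[:,2]; Rt=toolch(C,-9)
R0=R.from_euler('xyz',st["tcp_rot"]).as_matrix()
print(T,R.from_matrix(Rt).as_euler('xyz'))
A=p0+[0,-.02,.14]; plan(A,R0,5); plan(T,Rt,10,A,R0)
E
```

```text
[0.54305437 0.35911688 0.03931521] [-3.14070477  0.00375632  2.23635593] [ 0.54  0.71  1.73 -0.01  0.7  -0.12]
[0.65942651 0.09700169 0.13501216] [-2.62334139  0.07829721  1.37566442]
dist mm 141.42135623730954 turn 0.0
[-0.043, -0.033, -0.373, 0.0, 0.0, 0.0]
[-0.043, -0.033, -0.373, 0.0, 0.0, 0.0]
[-0.043, -0.033, -0.373, 0.0, 0.0, 0.0]
[-0.043, -0.033, -0.373, 0.0, 0.0, 0.0]
[-0.043, -0.033, -0.373, 0.0, 0.0, 0.0]
dist mm 272.2590682751427 turn 58.24149403384373
[-0.35, -0.077, 0.06, 0.0496, 0.0148, 0.0821]
[-0.356, -0.044, 0.058, 0.0496, 0.0148, 0.0821]
[-0.359, -0.01, 0.054, 0.0496, 0.0148, 0.0821]
[-0.359, 0.023, 0.048, 0.0496, 0.0148, 0.0821]
[-0.356, 0.056, 0.04, 0.0496, 0.0148, 0.0821]
[-0.351, 0.089, 0.031, 0.0496, 0.0148, 0.0821]
[-0.342, 0.12, 0.02, 0.0496, 0.0148, 0.0821]
[-0.331, 0.15, 0.008, 0.0496, 0.0148, 0.0821]
[-0.317, 0.177, -0.005, 0.0496, 0.0148, 0.0821]
[-0.3, 0.203, -0.02, 0.0496, 0.0148, 0.0821]
```

Request:
jog_arm(
  increments=[
    [0,0,-0.25,0,0,0,5],
    [-0.043,-0.033,-0.4,0,0,0,5],
    [-0.043,-0.033,-0.4,0,0,0,5],
    [-0.043,-0.033,-0.4,0,0,0,5],
    [-0.086,-0.066,-0.4,0,0,0,5],
    [-0.35,-0.077,0.06,0.05,0.015,0.082,5],
    [-0.356,-0.044,0.058,0.05,0.015,0.082,5],
    [-0.359,-0.01,0.054,0.05,0.015,0.082,5],
    [-0.359,0.023,0.048,0.05,0.015,0.082,5],
    [-0.356,0.056,0.04,0.05,0.015,0.082,5],
  ],
)

```text
clock: 5.2
tcp_pos: [0.6015, 0.2172, 0.1557]
tcp_rot: [-2.869, -0.016, 1.798]
wrist_force: [0.1, 0.5, -1.4]
finger_gap: 0.0107
grip_force: 62.7
```

Request:
jog_arm(
  increments=[
    [-0.35,0.089,0.03,0.05,0.015,0.082,5],
    [-0.34,0.12,0.02,0.05,0.015,0.082,5],
    [-0.33,0.15,0.01,0.05,0.015,0.082,5],
    [-0.317,0.177,-0.005,0.05,0.015,0.082,5],
    [-0.3,0.2,-0.02,0.05,0.015,0.082,5],
    [0,0,0,0,0,0,5],
    [0,0,0,0,0,0,5],
    [0,0,0,0,0,0,5],
    [0,0,0,0,0,0,5],
    [0,0,0,0,0,0,5],
  ],
)

```text
clock: 6.2
tcp_pos: [0.6587, 0.0982, 0.1336]
tcp_rot: [-2.619, 0.078, 1.378]
wrist_force: [0.7, -0.6, -0.8]
finger_gap: 0.0109
grip_force: 62.6
```

Run:
```python
from h import *
st=r.get_state(); print(st["tcp_pos"].round(4),st["tcp_rot"].round(4),st["joint_positions"].round(2),st["finger_gap"],st["grip_force"],st["wrist_force"].round(2))
im,d,K,Rw,o=look("wrist"); cv2.imwrite('pics/w2.png',im[...,::-1])
```

```text
[0.6587 0.0982 0.1336] [-2.6192  0.0783  1.3781] [0.07 0.9  1.14 0.06 1.62 0.27] 0.010910813725106381 62.58575531862334 [ 0.67 -0.65 -0.76]
```

View pics/w2.png

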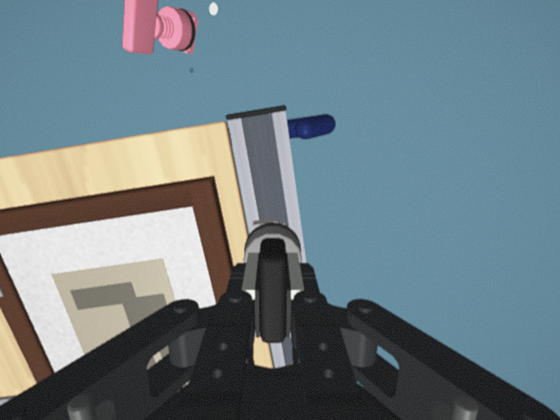

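The wrist view shows the channel from its end at (257,112) running down to the held stop. The slot is the dark band, about columns 245–280. The picture's corner is at (213,178). Next I'll measure the slot edges and the corner.

Run:
```python
from h import *
z=np.load('last_wrist.npz'); im=z['im']; K,Rw,o=z['K'],z['Rw'],z['o']; P=cloud(z['d'],K,Rw,o)
g=im.astype(int).sum(-1)//3
for v in(130,160,190): print(v,list(zip(range(226,306,2),g[v,226:306:2],(P[v,226:306:2]@chan()[:,2]*1000).round(0).astype(int))))
w=np.zeros(g.shape,bool); w[120:215,200:232]=1
# board plane near the corner: wood pixels
hsv=cv2.cvtColor(im,cv2.COLOR_RGB2HSV).astype(int)
wood=(hsv[...,0]>10)&(hsv[...,0]<25)&(hsv[...,1]>50)&(hsv[...,2]>150); wood[:, :60]=0; wood[240:]=0; wood=cv2.erode(wood.astype(np.uint8),np.ones((3,3)))>0
Q=P[wood]; c=np.median(Q,0); n=np.linalg.svd(Q-c,full_matrices=False)[2][2]; n*=np.sign(n[2]); Q=Q[abs((Q-c)@n)<.003]; c=Q.mean(0); n=np.linalg.svd(Q-c,full_matrices=False)[2][2]; n*=np.sign(n[2])
print('board',len(Q),n.round(4),np.degrees(np.arccos(n[2])),np.degrees(np.arctan2(n[1],n[0])),c.round(4),'off along z_ch',(c@chan()[:,2]).round(4), 'guess spot',np.array([.617,.0995,.0614])@chan()[:,2])
```

```text
130 [(226, np.int64(155), np.int64(358)), (228, np.int64(85), np.int64(349)), (230, np.int64(184), np.int64(356)), (232, np.int64(187), np.int64(357)), (234, np.int64(187), np.int64(357)), (236, np.int64(188), np.int64(357)), (238, np.int64(191), np.int64(356)), (240, np.int64(193), np.int64(358)), (242, np.int64(180), np.int64(357)), (244, np.int64(92), np.int64(319)), (246, np.int64(100), np.int64(319)), (248, np.int64(100), np.int64(319)), (250, np.int64(104), np.int64(317)), (252, np.int64(100), np.int64(319)), (254, np.int64(102), np.int64(319)), (256, np.int64(99), np.int64(319)), (258, np.int64(100), np.int64(318)), (260, np.int64(109), np.int64(319)), (262, np.int64(102), np.int64(318)), (264, np.int64(104), np.int64(317)), (266, np.int64(98), np.int64(318)), (268, np.int64(98), np.int64(319)), (270, np.int64(104), np.int64(319)), (272, np.int64(101), np.int64(319)), (274, np.int64(146), np.int64(319)), (276, np.int64(187), np.int64(357)), (278, np.int64(188), np.int64(357)), (280, np.int64(186), np.int64(356)), (282, np.int64(187), np.int64(356)), (284, np.int64(193), np.int
[... 2787 characters left out ...]
 np.int64(102), np.int64(318)), (278, np.int64(100), np.int64(318)), (280, np.int64(101), np.int64(318)), (282, np.int64(108), np.int64(319)), (284, np.int64(190), np.int64(357)), (286, np.int64(191), np.int64(357)), (288, np.int64(188), np.int64(357)), (290, np.int64(193), np.int64(357)), (292, np.int64(193), np.int64(357)), (294, np.int64(195), np.int64(356)), (296, np.int64(166), np.int64(358)), (298, np.int64(136), np.int64(302)), (300, np.int64(134), np.int64(303)), (302, np.int64(135), np.int64(304)), (304, np.int64(139), np.int64(304))]
board 3799 [ 0.4867 -0.0619  0.8714] 29.379772351302442 -7.253606052436508 [0.5504 0.1595 0.1006] off along z_ch 0.3571 guess spot 0.35821599577018665
```

```bash
cat > m3.py <<'E'
from h import *
z=np.load('last_wrist.npz'); im=z['im']; K,Rw,o=z['K'],z['Rw'],z['o']; P=cloud(z['d'],K,Rw,o)
g=im.astype(float).mean(-1); C=chan(); 
face=[]; E=[[],[]]
def cross(row,u0,step,thr=147):
    u=u0
    while row[u]<thr: u+=step
    a,b=row[u-step],row[u]; return u-step+step*(thr-a)/(b-a)
vv=list(range(120,212,2)); lip=[]
for v in vv:
    um=int(round(257+(v-112)*0.118+ .5)); row=g[v]
    l=cross(row,um,-1); rr=cross(row,um,1); E[0].append((l,v)); E[1].append((rr,v)); lip+= [P[v,int(l)-5]@C[:,2],P[v,int(rr)+6]@C[:,2]]
off=np.median(lip); print('face offset',off.round(4),np.std(lip).round(4))
L=[np.array([ray(u,v,K,Rw,o,C[:,2],C[:,2]*off) for u,v in e]) for e in E]
fit=[np.polyfit(l@C[:,1],l@C[:,0],1) for l in L]
print('slopes deg',[np.degrees(np.arctan(f[0])).round(2) for f in fit])
ym=np.mean([l@C[:,1] for l in L]); print('x at ym',[np.polyval(f,ym).round(4) for f in fit])
M=(L[0]+L[1])/2; f=np.polyfit(M@C[:,1],M@C[:,0],1); psi=-3.37
# new yaw: direction of slot
d=C[:,1]+f[0]*C[:,0]; d/=np.linalg.norm(d); print('slot dir',d.round(4),'az',np.degrees(np.arctan2(d[1],d[0])))
# picture corner: brown frame edge vs wood, on rim plane
hsv=cv2.cvtColor(im,cv2.COLOR_RGB2HSV).astype(int)
fr=(P@C[:,2]-off>.008)&(P@C[:,2]-off<.02)&(P[...,1]>.03); fr[:, 236:]=0; fr[260:]=0
X=P[fr]; print('rim',len(X),'x min',np.percentile(X@C[:,0],1).round(4),'y min',np.percentile(X@C[:,1],1).round(4),'z',np.median(X@C[:,2])-off)
np.savez('geo.npz',fit=f,off=off)
yc=np.percentile(X@C[:,1],.5)+.04; xs=np.polyval(f,yc); sp=C@np.array([xs,yc,off]); print('spot',sp.round(4),'gap frame-slot',np.percentile(X@C[:,0],1)-xs)
st=r.get_state();
E
python3 m3.py
```

```text
face offset 0.357 0.0236
slopes deg [np.float64(-0.05), np.float64(0.09)]
x at ym [np.float64(-0.4861), np.float64(-0.508)]
slot dir [-5.900e-02 -9.983e-01  2.000e-04] az -93.38522440639781
rim 14779 x min -0.459 y min -0.1751 z 0.01170387826747582
spot [0.6158 0.0991 0.0606] gap frame-slot 0.038057315019658644
```

```bash
cat > m4.py <<'E'
from h import *
z=np.load('last_wrist.npz'); im=z['im']; K=z['K']; d=z['d']
H=np.array(vision.calibration("wrist")["hand_eye"])
v,u=np.mgrid[:420,:560]; P=np.stack([(u-K[0,2])/K[0,0]*d,(v-K[1,2])/K[1,1]*d,d],-1)@H[:3,:3].T+H[:3,3]
g=im.mean(-1)
# wing back face: dark, tool z about -(26+..): print profile
for vv in(240,260,280,300,320): 
    s=slice(250,300,2); print(vv,[(a,int(b),*(c*1000).round(0).astype(int)) for a,b,c in zip(range(250,300,2),g[vv,s],P[vv,s])][::1][:25:2])
m=(g<60)&(P[...,2]>-.032)&(P[...,2]<-.018)&(abs(P[...,1])<.012)&(abs(P[...,0])<.04); Q=P[m]; print(m.sum(),np.percentile(Q,[1,50,99],axis=0).round(4))
# collar
m=(g>60)&(P[...,2]>-.002)&(P[...,2]<.035)&(abs(P[...,1])<.025)&(P[...,0]>0)&(P[...,0]<.025); Q=P[m]; print('collar',m.sum(),np.percentile(Q,[1,50,99],axis=0).round(4))
E
python3 m4.py
```

```text
240 [(250, 83, np.int64(8), np.int64(-13), np.int64(18)), (254, 150, np.int64(9), np.int64(-10), np.int64(14)), (258, 164, np.int64(9), np.int64(-8), np.int64(15)), (262, 77, np.int64(18), np.int64(-5), np.int64(-8)), (266, 11, np.int64(19), np.int64(-3), np.int64(-10)), (270, 9, np.int64(20), np.int64(-1), np.int64(-11)), (274, 34, np.int64(20), np.int64(0), np.int64(-10)), (278, 12, np.int64(20), np.int64(2), np.int64(-10)), (282, 34, np.int64(19), np.int64(4), np.int64(-9)), (286, 161, np.int64(10), np.int64(7), np.int64(12)), (290, 148, np.int64(9), np.int64(9), np.int64(14)), (294, 65, np.int64(8), np.int64(12), np.int64(17)), (298, 73, np.int64(4), np.int64(15), np.int64(27))]
260 [(250, 97, np.int64(11), np.int64(-11), np.int64(-13)), (254, 99, np.int64(11), np.int64(-9), np.int64(-13)), (258, 45, np.int64(11), np.int64(-7), np.int64(-13)), (262, 42, np.int64(18), np.int64(-5), np.int64(-27)), (266, 37, np.int64(18), np.int64(-3), np.int64(-28)), (270, 29, np.int64(18), np.int64(-1), np.int64(-28)), (274, 35, np.int64(18), np.int64(0), np.int64(-27)), (278, 34, np.int64(17), n
[... 1873 characters left out ...]
4(-11), np.int64(-5), np.int64(-27)), (266, 58, np.int64(-11), np.int64(-3), np.int64(-27)), (270, 58, np.int64(-11), np.int64(-1), np.int64(-27)), (274, 52, np.int64(-11), np.int64(0), np.int64(-27)), (278, 50, np.int64(-11), np.int64(2), np.int64(-27)), (282, 41, np.int64(-11), np.int64(4), np.int64(-27)), (286, 50, np.int64(-4), np.int64(5), np.int64(-36)), (290, 59, np.int64(-4), np.int64(7), np.int64(-38)), (294, 43, np.int64(8), np.int64(7), np.int64(-53)), (298, 37, np.int64(12), np.int64(8), np.int64(-58))]
2489 [[-0.0219 -0.0065 -0.0299]
 [ 0.0033 -0.     -0.027 ]
 [ 0.0197  0.006  -0.019 ]]
collar 979 [[ 0.0005 -0.0159  0.0126]
 [ 0.0106 -0.0017  0.0152]
 [ 0.0145  0.0151  0.0343]]
```

```bash
cat >> h.py <<'E'
SPOT=np.array([.6158,.0991,.0606]); CH=chan(-3.39); HU=.0393; EX=-.0013
def report():
    """stop pose in channel frame, assuming it is fixed in the hand"""
    st=r.get_state(); Rt=R.from_euler('xyz',st["tcp_rot"]).as_matrix(); foot=np.array(st["tcp_pos"])+Rt@[EX,0,HU]
    q=CH.T@(foot-SPOT)*1e3; a=CH.T@Rt
    print('t',st["clock"].__round__(2),'foot mm in ch',q.round(2),'mid z',(q[2]+33*-a[2,2]).round(2),'tool angle',np.degrees(np.arctan2(a[0,0],-a[1,0])).round(2),'tilt deg',np.degrees(a[:2,2]).round(2))
    print('F ch',(CH.T@st["wrist_force"]).round(1),'T ch',(CH.T@st["wrist_torque"]).round(2),'gap',st["finger_gap"].round(4),'grip',round(float(st["grip_force"]),1),'q6',st["joint_positions"][5].round(2))
def goto(x,y,h,a,n=5):
    """stop's foot to x,y (mm), h mm out of the face, tool angle a deg about z_ch"""
    Rt=toolch(CH,a); plan(SPOT+CH@(np.array([x,y,h])/1e3)-Rt@[EX,0,HU],Rt,n)
E
python3 - <<'E'
from h import *
report(); goto(0,0,2,-9,6)
E
```

```text
t 6.25 foot mm in ch [-0.34 -0.2  45.33] mid z 78.33 tool angle -8.88 tilt deg [0.25 0.04]Traceback (most recent call last):
  File "<stdin>", line 2, in <module>
  File "h.py", line 45, in report
    print('F ch',(CH.T@st["wrist_force"]).round(1),'T ch',(CH.T@st["wrist_torque"]).round(2),'gap',st["finger_gap"].round(4),'grip',round(float(st["grip_force"]),1),'q6',st["joint_positions"][5].round(2))
                                                                                                   ^^^^^^^^^^^^^^^^^^^^^^
AttributeError: 'float' object has no attribute 'round'
```

```bash
sed -i 's/st\["finger_gap"\].round(4)/round(float(st["finger_gap"]),4)/; s/st\["joint_positions"\]\[5\].round(2)/round(float(st["joint_positions"][5]),2)/' h.py
python3 - <<'E'
from h import *
report(); goto(0,0,2,-9,6)
E
```

```text
t 6.25 foot mm in ch [-0.34 -0.2  45.33] mid z 78.33 tool angle -8.88 tilt deg [0.25 0.04]
F ch [-0.6 -0.7 -1.3] T ch [ 0.03  0.35 -0.05] gap 0.0109 grip 62.6 q6 0.27
dist mm 43.333079539791775 turn 0.27737557411476554
[-0.001, -0.001, 0.096, -0.0007, 0.0002, 0.0003]
[-0.001, -0.001, 0.096, -0.0007, 0.0002, 0.0003]
[-0.001, -0.001, 0.096, -0.0007, 0.0002, 0.0003]
[-0.001, -0.001, 0.096, -0.0007, 0.0002, 0.0003]
[-0.001, -0.001, 0.096, -0.0007, 0.0002, 0.0003]
[-0.001, -0.001, 0.096, -0.0007, 0.0002, 0.0003]
```

Request:
jog_arm(
  increments=[
    [-0.001,-0.001,0.096,-0.0007,0,0,5],
    [-0.001,-0.001,0.096,-0.0007,0,0,5],
    [-0.001,-0.001,0.096,-0.0007,0,0,5],
    [-0.001,-0.001,0.096,-0.0007,0,0,5],
    [-0.001,-0.001,0.096,-0.0007,0,0,5],
    [-0.001,-0.001,0.096,-0.0007,0,0,5],
    [0,0,0.02,0,0,0,5],
    [0,0,0.02,0,0,0,5],
    [0,0,0.02,0,0,0,5],
    [0,0,0.02,0,0,0,5],
  ],
)

```text
clock: 7.25
tcp_pos: [0.634, 0.0983, 0.0908]
tcp_rot: [-2.623, 0.079, 1.377]
wrist_force: [0.2, -0.1, -0.7]
finger_gap: 0.0108
grip_force: 62.6
```

Run:
```python
from h import *
report(); im,d,K,Rw,o=look("wrist"); report()
x=im[60:360,170:390]; cv2.imwrite('pics/w3.png',cv2.resize(x,None,fx=2,fy=2,interpolation=cv2.INTER_CUBIC)[...,::-1])
```

```text
t 7.25 foot mm in ch [-0.46  1.01 -4.09] mid z 28.91 tool angle -8.95 tilt deg [0.01 0.05]
F ch [-0.5  0.  -0.5] T ch [ 0.05  0.35 -0.03] gap 0.0108 grip 62.6 q6 0.26
t 7.3 foot mm in ch [-0.34  1.02 -4.4 ] mid z 28.6 tool angle -8.95 tilt deg [0.03 0.05]
F ch [-0.3  0.3 -1.7] T ch [-0.02  0.36 -0.05] gap 0.0108 grip 62.6 q6 0.26
```

View pics/w3.png

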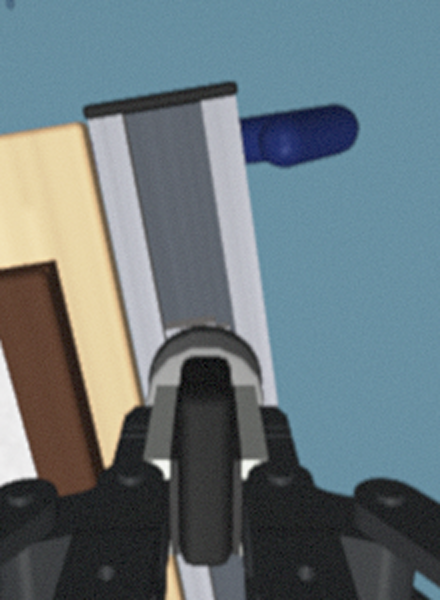

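The slot passes cleanly under the collar. The head end at (200,325) sits between the slot edges, and there is no contact force. Pressing on.

Request:
jog_arm(
  increments=[
    [0,-0.005,0.018,0,0,0,5],
    [0,0,0.018,0,0,0,5],
    [0,0,0.018,0,0,0,5],
    [0,0,0.014,0,0,0,5],
    [0,0,0.012,0,0,0,5],
    [0,0,0.012,0,0,0,5],
    [0,0,0.012,0,0,0,5],
    [0,0,0,0,0,0,5],
    [0,0,0,0,0,0,5],
    [0,0,0,0,0,0,5],
  ],
)

```text
clock: 8.3
tcp_pos: [0.6296, 0.0987, 0.0842]
tcp_rot: [-2.623, 0.079, 1.377]
wrist_force: [1.6, -0.3, 4.3]
finger_gap: 0.0106
grip_force: 63.4
```

```bash
python3 -c "
from h import *
report()"
```

```text
t 8.3 foot mm in ch [  0.07   0.93 -11.93] mid z 21.07 tool angle -8.95 tilt deg [0.03 0.05]
F ch [0.7 0.2 4.5] T ch [-0.04  0.04 -0.05] gap 0.0106 grip 63.4 q6 0.26
```

Request:
jog_arm(
  increments=[
    [0,0,0.014,0,0,0,5],
    [0,0,0.014,0,0,0,5],
    [0,0,0.014,0,0,0,5],
    [0,0,0.014,0,0,0,5],
    [0,0,0.014,0,0,0,5],
    [0,0,0,0,0,0,5],
    [0,0,0,0,0,0,5],
    [0,0,0,0,0,0,5],
    [0,0,0,0,0,0,5],
    [0,0,0,0,0,0,5],
  ],
)

```text
clock: 9.3
tcp_pos: [0.6271, 0.0988, 0.0799]
tcp_rot: [-2.623, 0.079, 1.377]
wrist_force: [1.4, -0.3, 7.3]
finger_gap: 0.0108
grip_force: 63.7
```

```bash
python3 -c "
from h import *
report()"
```

```text
t 9.3 foot mm in ch [  0.09   0.98 -16.98] mid z 16.02 tool angle -8.95 tilt deg [0.02 0.05]
F ch [2.5 0.2 7.1] T ch [ 0.04 -0.08  0.02] gap 0.0108 grip 63.7 q6 0.26
```

Request:
jog_arm(
  increments=[
    [0,0.0024,0,0,0,0.133,5],
    [0,0.0024,0,0,0,0.133,5],
    [0,0.0024,0,0,0,0.133,5],
    [0,0.0024,0,0,0,0.133,5],
    [0,0.0024,0,0,0,0.133,5],
    [0,0.0024,0,0,0,0.1,5],
    [0,0.0018,0,0,0,0.1,5],
    [0,0.0018,0,0,0,0.1,5],
    [0,0.0018,0,0,0,0.1,5],
    [0,0,0,0,0,0,5],
  ],
)

```text
clock: 10.3
tcp_pos: [0.6285, 0.0979, 0.0792]
tcp_rot: [-2.976, 0.498, 0.278]
wrist_force: [4.3, -0.7, 6.5]
finger_gap: 0.0108
grip_force: 63.9
```

```bash
python3 -c "
from h import *
report()"
```

```text
t 10.3 foot mm in ch [ -0.5    0.89 -16.85] mid z 16.15 tool angle -73.08 tilt deg [-0.04  0.04]
F ch [-0.5  0.4  7.8] T ch [ 0.03  0.42 -0.1 ] gap 0.0108 grip 63.9 q6 1.38
```

Request:
jog_arm(
  increments=[
    [0,0.0018,0,0,0,0.1,5],
    [0,0.0018,0,0,0,0.1,5],
    [0,0.0018,0,0,0,0.1,5],
    [0,0.0018,0,0,0,0.1,5],
    [0,0.0006,0,0,0,0.033,5],
    [0,0,0,0,0,0,5],
    [0,0,0,0,0,0,5],
    [0,0,0,0,0,0,5],
    [0,0,0,0,0,0,5],
    [0,0,0,0,0,0,5],
  ],
)

```text
clock: 11.3
tcp_pos: [0.6285, 0.0972, 0.0792]
tcp_rot: [3.053, 0.516, -0.237]
wrist_force: [4.2, -1.7, 5.7]
finger_gap: 0.011
grip_force: 63.9
```

```bash
python3 -c "
from h import *
report()"
```

```text
t 11.3 foot mm in ch [ -0.5    0.94 -16.86] mid z 16.14 tool angle -98.83 tilt deg [-0.04  0.04]
F ch [-0.9  1.5  7.1] T ch [ 0.09  0.36 -0.05] gap 0.011 grip 63.9 q6 1.83
```

Request:
jog_arm(
  increments=[
    [0,0,-0.008,0,0,0,5],
    [0,0,-0.008,0,0,0,5],
    [0,0,-0.006,0,0,0,5],
    [0,0,-0.006,0,0,0,5],
    [0,0,-0.004,0,0,0,5],
    [0,0,-0.004,0,0,0,5],
    [0,0,0,0,0,0,5],
    [0,0,0,0,0,0,5],
    [0,0,0,0,0,0,5],
    [0,0,0,0,0,0,5],
  ],
)

```text
clock: 12.3
tcp_pos: [0.6296, 0.0972, 0.0813]
tcp_rot: [3.052, 0.516, -0.237]
wrist_force: [5.4, -0.3, 3.5]
finger_gap: 0.011
grip_force: 63.8
```

```bash
python3 -c "
from h import *
report()"
```

```text
t 12.3 foot mm in ch [ -0.43   0.92 -14.46] mid z 18.54 tool angle -98.83 tilt deg [-0.01  0.05]
F ch [-2.9  0.   5.7] T ch [ 0.08  0.79 -0.02] gap 0.011 grip 63.8 q6 1.83
```

Request:
jog_arm(
  increments=[
    [0,0,-0.004,0,0,0,5],
    [0,0,-0.004,0,0,0,5],
    [0,0,-0.004,0,0,0,5],
    [0,0,-0.004,0,0,0,5],
    [0,0,-0.004,0,0,0,5],
    [0,0,-0.003,0,0,0,5],
    [0,0,0,0,0,0,5],
    [0,0,0,0,0,0,5],
    [0,0,0,0,0,0,5],
    [0,0,0,0,0,0,5],
  ],
)

```text
clock: 13.3
tcp_pos: [0.6304, 0.0971, 0.0826]
tcp_rot: [3.052, 0.517, -0.237]
wrist_force: [5.4, -1.6, 2.2]
finger_gap: 0.0111
grip_force: 63.4
```

```bash
python3 -c "
from h import *
report()"
```

```text
t 13.3 foot mm in ch [ -0.39   0.94 -12.9 ] mid z 20.1 tool angle -98.83 tilt deg [0.   0.05]
F ch [-3.6  1.3  4.7] T ch [ 0.07  0.91 -0.02] gap 0.0111 grip 63.4 q6 1.83
```

Request:
jog_arm(
  increments=[
    [0,0,-0.004,0,0,0,5],
    [0,0,-0.004,0,0,0,5],
    [0,0,-0.003,0,0,0,5],
    [0,0,0,0,0,0,5],
    [0,0,0,0,0,0,5],
    [0,0,0,0,0,0.02,5],
    [0,0,0,0,0,0.02,5],
    [0,0,0,0,0,0,5],
    [0,0,0,0,0,0,5],
    [0,0,0,0,0,0,5],
  ],
)

```text
clock: 14.3
tcp_pos: [0.6301, 0.0971, 0.0831]
tcp_rot: [3.028, 0.514, -0.285]
wrist_force: [-0.9, -1.0, -16.5]
finger_gap: 0.0109
grip_force: 60.7
```

```bash
python3 -c "
from h import *
report()"
```

```text
t 14.3 foot mm in ch [  0.17   0.96 -12.59] mid z 20.41 tool angle -101.22 tilt deg [0.09 0.06]
F ch [ -7.5   1.1 -14.7] T ch [0.16 1.72 0.06] gap 0.0109 grip 60.7 q6 1.87
```

Seated: the rise stopped hard at 20.4 mm, where locked is 20.5 mm. I'll relax the lift and twist, then open and back out.

Request:
jog_arm(
  increments=[
    [0,0,0.004,0,0,-0.02,5],
    [0,0,0.004,0,0,-0.02,5],
    [0,0,0,0,0,0,5],
    [0,0,0,0,0,0,5],
    [0,0,0,0,0,0,30],
    [0,0,0,0,0,0,30],
    [0,0,0,0,0,0,30],
    [0,0,0,0,0,0,30],
    [0,0,0,0,0,0,30],
    [0,0,0,0,0,0,30],
  ],
)

```text
clock: 15.3
tcp_pos: [0.6302, 0.0972, 0.0831]
tcp_rot: [3.052, 0.517, -0.237]
wrist_force: [0.4, 0.4, -0.6]
finger_gap: 0.03
grip_force: 0.0
```

Request:
jog_arm(
  increments=[
    [0,0,-0.05,0,0,0,30],
    [0,0,-0.1,0,0,0,30],
    [0,0,-0.2,0,0,0,30],
    [0,0,-0.3,0,0,0,30],
    [0,0,-0.3,0,0,0,30],
    [0,0,-0.3,0,0,0,30],
    [0,0,-0.2,0,0,0,30],
    [0,0,-0.1,0,0,0,30],
    [0,0,0,0,0,0,30],
    [0,0,0,0,0,0,30],
  ],
)

```text
clock: 16.3
tcp_pos: [0.6878, 0.0938, 0.1831]
tcp_rot: [3.052, 0.518, -0.237]
wrist_force: [-0.5, -0.5, -0.7]
finger_gap: 0.0302
grip_force: 0.0
```

Run:
```python
from h import *
im,d,K,Rw,o=look("wrist"); cv2.imwrite('pics/w4.png',im[...,::-1]); s,ds,*_=look("scene"); cv2.imwrite('pics/s4.png',cv2.resize(s[190:290,160:360],None,fx=4,fy=4,interpolation=cv2.INTER_CUBIC)[...,::-1])
P=cloud(d,K,Rw,o)-SPOT; Q=P@CH
m=(im.max(-1)<70)&(Q[...,2]>.047)&(Q[...,2]<.062)&(np.hypot(Q[...,0],Q[...,1])<.032); q=Q[m]*1000
print(m.sum(),np.percentile(q,[2,50,98],axis=0).round(1),cv2.minAreaRect(q[:,:2].astype(np.float32)),'top z',np.median(q[q[:,2]>51][:,2]))
print(r.get_state()["wrist_force"].round(2))
```

```text
743 [[-20.7  -5.7  49.9]
 [ -1.9   1.2  53.4]
 [ 20.6   8.2  54.9]] ((0.2702503204345703, 0.7811746597290039), (11.369734764099121, 43.540199279785156), 81.40750885009766) top z 53.468719774675236
[-0.83  0.03 -0.56]
```

View pics/w4.png

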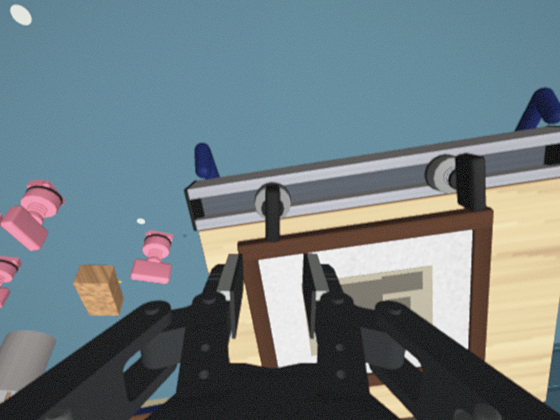

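View pics/s4.png

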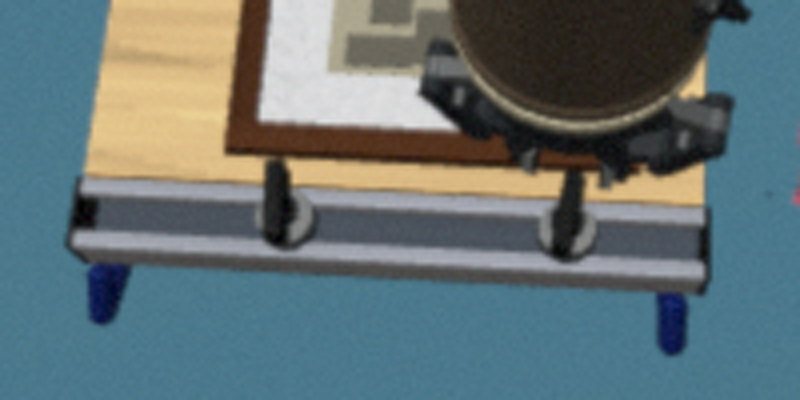

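Both pictures show the stop standing across the channel like the fitted one: wrist view at (272,205), scene crop at (567,220). It is centred within 1 mm and its wing top is 53.4 mm out, so the middle is at about 20.5 mm, which is locked. The wing is 9° off square and the gripper is clear.

```bash
python3 -c "
from cell import r
print(r.close_job())"
```

```text
the job is handed in; nothing more can be done
None
```

The loose stop is fitted and locked across the channel at its place, let go and left alone. It sits about 1 mm from the spot with its wing 9° off square, the picture and bystanders were not touched, and the job is handed in; the hand-in returned no verdict.

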